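# Close the coil winder's guard and reset its interlock

### The arm

A 7-joint arm with a two-finger parallel gripper is mounted at the origin on the work surface. World frame = base frame: x ahead of the robot, y to its left, z up, the work surface at z = 0. Lengths are in mm, angles in rad, forces in N, time in s.
With the tool pointing down it reaches from about 400 to 875 mm from the base axis. Payload 4.4 kg.
Tool frame: the origin (TCP) lies at the very end of the fingers, on their centre line; the grasp point (between the pads) lies 19 mm behind it; z points along the fingers, y is the line along which they close (so a half turn about z gives the same grasp; the last joint's range is limited). The gripper opens to 85 mm and grips with 20 to 120 N. Pads are 22 mm wide; open, the fingers measure 114 mm over their backs; the gripper's body (76 mm by 85 mm) begins 54 mm behind the grasp point. The pads swing forward as they close: fully open they stand 13 mm farther back than shut.
Start: joints at [1.12, 0.628, 0.038, 1.517, -0.027, 0.996, -0.02], TCP at [244.022, -602.471, 198.413] pointing down, gripper open.
Joint ranges: [-3.06, 3.06], [-0.37, 2.12], [-1.25, 1.32], [0.18, 2.47], [-1.1, 4.24], [0.23, 1.98], [-2.94, 2.94]. Speed limits (rad/s): [2.57, 2.57, 3.14, 3.14, 3.14, 3.14, 3.14].

### API

Orientations are given as [roll, pitch, yaw] about the fixed x, y, z axes, in that order (R = Rz(yaw) Ry(pitch) Rx(roll)).
In Python, from cell import monitor, viewer, workorder gives the robot as it stands.
- The arm moves only by the tool arm_command, never from a script. Its argument "series" is one flat list of numbers, 5 for each row, row after row: the opening in per cent of the stroke, from 0 (shut) to 100 (fully open), then the shift along the tool's x, y, z in cm, then the turn about the tool's z in degrees. In form: [claw, x, y, z, roll, claw, x, y, z, roll, ...]. A call has exactly 5 rows; each row is the pose to reach, as a shift and turn from the pose commanded when the call began, along the tool's axes at that moment; what a row does not reach only later rows make up. A row lasts 1/12 s, in which the tool goes at most 41.7 mm and 7.16 degrees, less where a joint would pass 70% of its speed; a pose out of reach is approached as far as the arm can. A call with a gripper value outside its range is refused whole. The fingers move at their own pace and stop on an object; the grip force is fixed at half the most. Time passes only in rows, so rows that repeat a pose let the fingers close, or fill a call up. It gives the time, the measured TCP pose, the force, the opening and the grip force at its end, in the units of the state.
- monitor.read_state(): the state, without advancing time (a new reading comes with each control period).
- viewer.get_image(name): name is "scene" or "top"; returns (picture, depth): 480x640x3 uint8, red, green, blue; 480x640 float32, mm along the optical axis (not along the pixel's ray), 0 where there is no reading.
- viewer.camera_model(name): a dict with "mtx" (3x3 intrinsics, pixels), "R" (3x3) and "t" (3): a world point X has camera coordinates R X + t. Camera axes: x right, y down, z forward; pixel columns grow to the right and rows downward; lengths in mm; the calibration is good to about 2 mm. A picture is of the moment at which its call begins. camera_model takes no time and is no camera call.
- workorder.finish_job(): hands the job in; it is judged then, once.
The state is a dict: "clock": time; "qpos": joint angles; "qd": joint speeds; "tau": joint torques, N m; "eef_pos": TCP position; "tool_rot": TCP orientation; "force": force on the tool from outside, world axes, zero at the start; "torque": the same for the moment, N m; "width": finger opening in mm; "gripper_force": force on a finger pad.
Only numpy, scipy, OpenCV 4.12 (cv2) and the standard library are available. Lean on these libraries where they do the work, as an engineer would, in place of code of your own. Each camera call takes 0.05 s, during which the arm holds its last target. There are 200 camera calls.

### The job

Get the coil winder ready to run again: with the fingertips push its sliding guard fully home against the headstock, then reset the guard interlock by pressing the two round black reset buttons fully down together, one fingertip on each, holding them down for three seconds and letting both come up again. Never push one of the two buttons down by itself, leave the mushroom stop button alone, and leave the parts and tools lying about where they are.

Things in the scene. Friction and masses are not known exactly. Their poses are not given: they have to be found in the camera images.
- winder: Bench-top coil winder, fixed. Origin: centre of its underside, on the bench. Own x points away from the operator, y to the operator's left, z up; turned only about z, up to 13 degrees either way. Bed 260 (x) x 490 (y) mm, top 30 mm above the bench. Left on it the grey headstock box; right of that, on a spindle along y, the winding former with copper, under the guard.
- panel (a point): Centre of the control panel, the headstock's flat level top, 230 (x) x 200 (y) mm, 160 mm above the bench. Axes as the winder's. On its near (operator's) side two round black reset buttons side by side; behind them a flat keypad (right) and dark counter window (left); at the far left corner the mushroom stop button (red), at the far right a loose bobbin.
- guard_end (a point): On the outer face of the guard's end wall (flat grey sheet facing the winder's own -y): middle of its width, 30 mm below its top edge; moves with the guard, axes as the winder's. The guard is a clear hood in an aluminium frame, 200 (x) x 148 (y) mm, roof and wall top 170 mm above the bench, wall down to 36 mm; open towards the headstock.
- guard (a joint): How far the guard stands open, m: 0 = fully home (the hood meets the headstock), up to 0.125 = wide open, slid along the winder's own -y. It starts 0.07 to 0.12 open, needs about 3 N to slide when pushed slowly along the winder's own +y, stays where it is left and stops hard at 0.
- reset_left_top (a point): Centre of the top face of the left reset button (nearer the winder's +y); moves with it. Round flat black cap 28 mm across in a steel bezel 37 mm across, 8 mm high; cap top 16 mm above the panel when up (176 mm above the bench); pressed straight down. The two cap centres are 60 mm apart along the winder's y, only flat panel and bezels between.
- reset_right_top (a point): Centre of the top face of the right reset button, same make as the left one.
- reset_left (a joint): Travel of the left reset button, m: 0 = up, 0.006 = fully down (hard stop). Spring: 1.5 N to start it, 5 N fully down; it comes up by itself when let go.
- reset_right (a joint): Travel of the right reset button, as for the left one.
- stop (a joint): Travel of the mushroom stop button, m: 0 = up, 0.005 = down. Spring-loaded.
- stop_top (a point): Centre of the top of the mushroom stop button: head 40 mm across, its top 193 mm above the bench, at the far left of the panel, about 140 mm beyond the left reset button. Not to be pressed.
- bobbin: Small loose white bobbin, 44 mm across, 36 mm high, standing at the far right of the panel. Origin: centre of its underside. Not to be moved.
- copper_spool: Spool of copper wire, plywood flanges 76 mm across, 75 mm high, standing loose on the bench just in front of the winder. Origin: centre of its underside. Not to be moved.
- screwdriver: Screwdriver, 200 mm long, handle 26 mm thick, lying loose on the bench in front of the headstock, about along the winder's y. Origin: mid-length, on the bench. Not to be moved.
- stator: Loose motor stator, steel ring 112 mm across with four copper coils, 64 mm high. Origin: centre of its underside. Not to be moved.
- meter: Loose multimeter lying on its back, 165 x 82 x 46 mm. Origin: centre of its underside. Not to be moved.
- motor: Loose small foot-mounted motor, about 115 x 76 x 104 mm. Origin: centre of its underside. Not to be moved.
- varnish_tin: Loose round steel tin, 72 mm across, 85 mm high. Origin: centre of its underside. Not to be moved.

How it is judged:
By the outcome, as a careful person would: the job done as asked, in the order asked, and still so for the second after the job is handed in, with the robot touching nothing.
It also fails if it takes over 58 s, if anything falls off the work surface, if the arm or the gripper's body presses on something with over 40 N, if the wrist force passes 120 N, or if a joint passes its speed limit or range.

## Working session

There is one attempt and no reset: what is moved stays moved. The work goes in short steps, Python scripts to look and compute and a tool call to move; the robot and the scene stay as the last step left them, time stands still between calls to the robot, and variables do not carry over. Pictures are saved under pics/ and viewed, at most 10 in all, crops included, and the job is handed in when it is done.

Besides the shell and the picture viewer there is one more tool, called after "Emit:" by a JSON object that holds its "fn" and its "kwargs". arm_command: Moves the arm, as the interface text tells. Its arguments: {"type":"object","properties":{"series":{"type":"array","items":{"type":"number"}}},"required":["series"]}

```bash
mkdir -p pics
python3 - <<'E'
from cell import monitor, viewer
import cv2, numpy as np
for n in("scene","top"):
    p,d=viewer.get_image(n); cv2.imwrite(f"pics/{n}0.png",p[:,:,::-1]); np.savez(f"{n}0.npz",p=p,d=d)
    m=viewer.camera_model(n); print(n,m)
print(monitor.read_state())
E
```

```text
scene {'mtx': array([[505.18352503,   0.        , 319.46230817],
       [  0.        , 505.18352503, 244.19136074],
       [  0.        ,   0.        ,   1.        ]]), 'R': array([[-0.31629448,  0.94863938,  0.00641297],
       [ 0.80765949,  0.27282288, -0.52273686],
       [-0.49763838, -0.16015929, -0.85246997]]), 't': array([ 157.99194958, -379.57443985, 1695.25463634])}
top {'mtx': array([[491.56311012,   0.        , 320.48932131],
       [  0.        , 491.56311012, 237.80305165],
       [  0.        ,   0.        ,   1.        ]]), 'R': array([[-0.0249837 , -0.99967858,  0.00430752],
       [-0.99555122,  0.02448851, -0.09098394],
       [ 0.09084922, -0.00656147, -0.99584304]]), 't': array([  25.23682459,  544.57590418, 1213.10481631])}
{'clock': 0.1, 'qpos': array([ 1.12016545,  0.62925598,  0.03846167,  1.51825503, -0.02701241,
        0.99630455, -0.01998826]), 'qd': array([-0.0004554 , -0.00100429,  0.00024611, -0.0034988 ,  0.00086935,
        0.00076677,  0.00034937]), 'tau': array([ 2.79043532e-03, -5.64542198e+01,  1.23068757e+00, -1.93979055e+01,
        1.14002684e-02,  5.37532411e-03,  2.03155304e-05]), 'eef_pos': array([ 243.80448362, -601.88497315,  197.58402816]), 'tool_rot': array([-3.13988818e+00,  1.65834756e-05,  3.84822494e-01]), 'force': array([-0.58411887,  0.24965004,  0.3078316 ]), 'torque': array([0.06410253, 0.00023358, 0.01453857]), 'gripper_force': 0.0, 'width': 85.34492194466577}
```

View pics/top0.png

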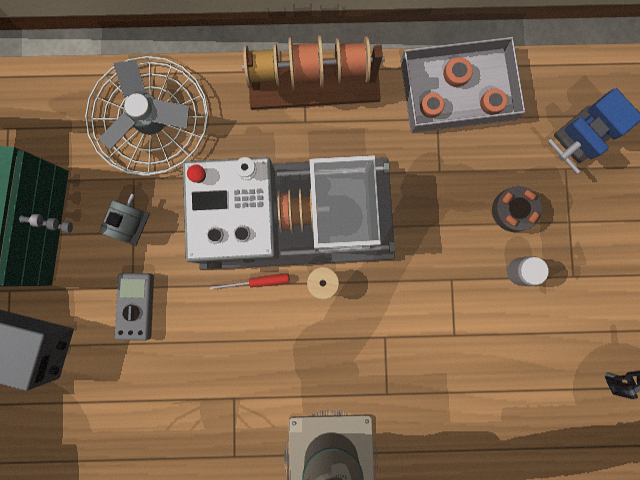

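View pics/scene0.png

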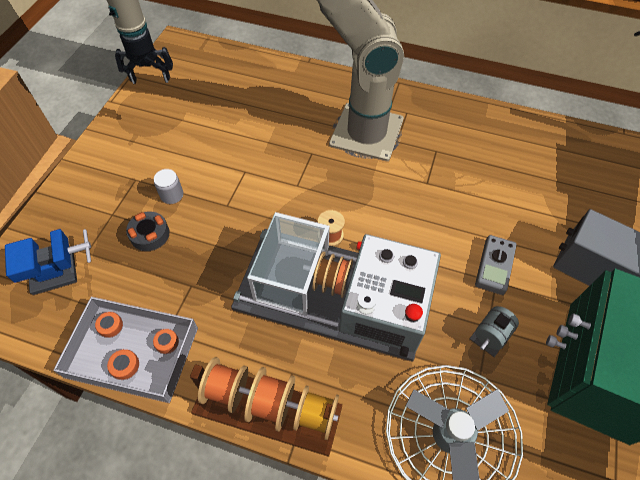

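The top view shows the buttons at about (215,235) and (241,234), and the guard roof at about (310–381, 156–250) with its end wall on the right. The mushroom is at (196,173) and the bobbin at (245,167). The scene view agrees, with the gripper far off at the upper left.

```bash
cat > h.py <<'E'
from cell import monitor, viewer
import cv2, numpy as np
def ray(n,uv,z):
    m=viewer.camera_model(n); R,t=m["R"],m["t"]; c=-R.T@t
    d=R.T@np.linalg.inv(m["mtx"])@[uv[0],uv[1],1.]
    return c+d*(z-c[2])/d[2]
def proj(n,X):
    m=viewer.camera_model(n); p=m["mtx"]@(m["R"]@np.array(X,float)+m["t"]); return p[:2]/p[2]
E
python3 - <<'E'
from h import *
f=np.load("top0.npz"); p,d=f["p"],f["d"]
c={}
for k,(u,v) in dict(L=(215,235),R=(241,234)).items():
    w=p[v-13:v+14,u-13:u+14].max(2)<60
    n,l,s,cen=cv2.connectedComponentsWithStats(w.astype(np.uint8)); i=1+np.argmax(s[1:,4])
    c[k]=ray("top",cen[i]+[u-13,v-13],174); print(k,s[i],cen[i]+[u-13,v-13],c[k])
D=c["L"]-c["R"]; print("btn dist",np.hypot(*D[:2]),"yaw",np.degrees(np.arctan2(-D[0],D[1])))
pc=[ray("top",q,160) for q in((184,163),(270,157),(274,258),(189,262))]
gc=[ray("top",q,170) for q in((310,160),(376,156),(381,246),(314,250))]
for a in(pc,gc):
    a=np.array(a); print(a.round(),"yaw x-edges",[np.degrees(np.arctan2(-(e)[0],e[1])).round(1) for e in(a[0]-a[1],a[3]-a[2])],[np.degrees(np.arctan2(e[1],e[0])).round(1) for e in(a[0]-a[3],a[1]-a[2])],a.mean(0))
big=np.concatenate([cv2.resize(p[150:270,175:305],None,fx=3,fy=3,interpolation=2),cv2.resize(p[150:270,295:425],None,fx=3,fy=3,interpolation=2)],1)
cv2.imwrite("pics/crop1.png",big[:,:,::-1])
E
```

```text
L [  6   8  13  11 110] [214.06363636 234.74545455] [544.00195902 247.9503295  174.        ]
R [  7   7  13  11 102] [241.23529412 233.26470588] [545.81987507 187.85629436 174.        ]
btn dist 60.121525917075054 yaw 1.732737052502651
[[711. 318. 160.]
 [720. 123. 160.]
 [490. 118. 160.]
 [486. 307. 160.]] yaw x-edges [np.float64(2.7), np.float64(1.3)] [np.float64(2.8), np.float64(1.3)] [601.66124106 216.40237082 160.        ]
[[ 708.   32.  170.]
 [ 714. -117.  170.]
 [ 510. -121.  170.]
 [ 505.   28.  170.]] yaw x-edges [np.float64(2.2), np.float64(2.0)] [np.float64(1.2), np.float64(1.1)] [609.41793517 -44.65996006 170.        ]
```

View pics/crop1.png

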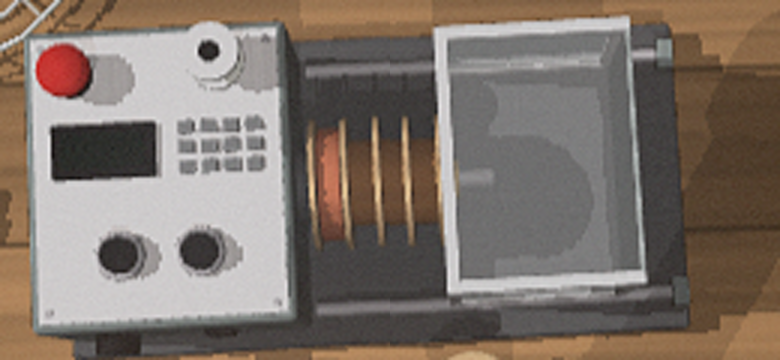

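Emit:
{"fn": "arm_command", "kwargs": {"series": [0,3.2,-1.6,0,4,0,6.4,-3.2,0,8,0,9.6,-4.8,0,12,0,12.8,-6.4,0,16,0,16,-8,0,20.2]}}

```text
clock: 0.52
eef_pos: [363.0, -466.6, 198.0]
tool_rot: [-3.141, 0.0, 0.028]
force: [-0.3, 0.3, -0.3]
width: 25.5
gripper_force: 0.0
```

Emit:
{"fn": "arm_command", "kwargs": {"series": [0,2.6,-2.7,0,0,0,5.2,-5.4,0,0,0,7.8,-8.1,0,0,0,10.4,-10.8,0,0,0,13,-13.5,0,0]}}

```text
clock: 0.93
eef_pos: [488.7, -327.4, 198.2]
tool_rot: [-3.141, 0.001, 0.032]
force: [0.4, 0.8, -0.6]
width: -0.1
gripper_force: 0.0
```

Emit:
{"fn": "arm_command", "kwargs": {"series": [0,2.6,-2.6,0,0,0,5.2,-5.2,0,0,0,7.8,-7.8,1,0,0,10.4,-10.4,3,0,0,13,-13,6,0]}}

```text
clock: 1.35
eef_pos: [613.5, -196.3, 143.1]
tool_rot: [3.141, -0.004, 0.034]
force: [1.3, 0.3, 0.7]
width: -0.2
gripper_force: 0.0
```

Run:
```python
from h import *
p,d=viewer.get_image("top"); s=monitor.read_state(); print(s["eef_pos"],s["tool_rot"],s["force"],s["width"])
print(proj("top",s["eef_pos"]))
cv2.imwrite("pics/t2.png",cv2.resize(p[140:290,280:440],None,fx=4,fy=4,interpolation=2)[:,:,::-1])
```

```text
[ 614.73245217 -186.67579222  135.88574131] [-3.13337912e+00  1.39123765e-03  4.21198973e-02] [ 4.41294059  5.56638833 -3.10138179] -0.014658785387032646
[405.85435511 201.2640098 ]
```

View pics/t2.png

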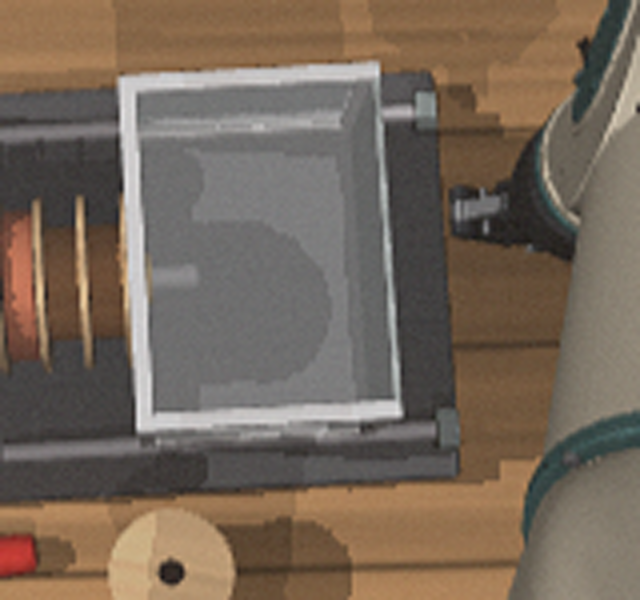

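The crop shows the shut gripper right of the guard's end wall, level with its middle, at about (406,201) in the full image. The path to the wall is clear.

Emit:
{"fn": "arm_command", "kwargs": {"series": [0,0,-2,0,0,0,0,-3.6,0,0,0,0,-4.4,0,0,0,0,-4.8,0,0,0,0,-5.2,0,0]}}

```text
clock: 1.82
eef_pos: [608.6, -146.9, 142.3]
tool_rot: [3.141, 0.0, 0.032]
force: [0.6, -0.1, 0.4]
width: 0.0
gripper_force: 0.0
```

Emit:
{"fn": "arm_command", "kwargs": {"series": [0,0,-0.4,0,0,0,0,-0.8,0,0,0,0,-1.3,0,0,0,0,-1.8,0,0,0,0,-2.3,0,0]}}

```text
clock: 2.23
eef_pos: [608.0, -123.3, 142.3]
tool_rot: [-3.142, -0.0, 0.032]
force: [-0.4, 0.3, -0.0]
width: 0.1
gripper_force: 0.0
```

Emit:
{"fn": "arm_command", "kwargs": {"series": [0,0,-0.5,0,0,0,0,-1,0,0,0,0,-1.5,0,0,0,0,-2,0,0,0,0,-2.5,0,0]}}

```text
clock: 2.65
eef_pos: [607.2, -97.9, 142.2]
tool_rot: [3.142, -0.0, 0.032]
force: [0.1, 0.9, -0.1]
width: 0.1
gripper_force: 0.0
```

Run:
```python
from h import *
p,d=viewer.get_image("top"); s=monitor.read_state(); print(s["eef_pos"],s["force"],s["width"])
q,_=viewer.get_image("scene")
print(proj("top",s["eef_pos"]),proj("scene",s["eef_pos"]))
a=cv2.resize(p[140:290,270:430],(400,375),interpolation=2); b=cv2.resize(q[190:340,210:370],(400,375),interpolation=2)
cv2.imwrite("pics/t3.png",np.hstack([a,b])[:,:,::-1])
```

```text
[607.25274614 -96.29759449 142.14482985] [ 0.62029989  1.50971667 -0.68471959] 0.1110294662613663
[367.12065692 204.98436797] [270.59698255 248.23439189]
```

View pics/t3.png

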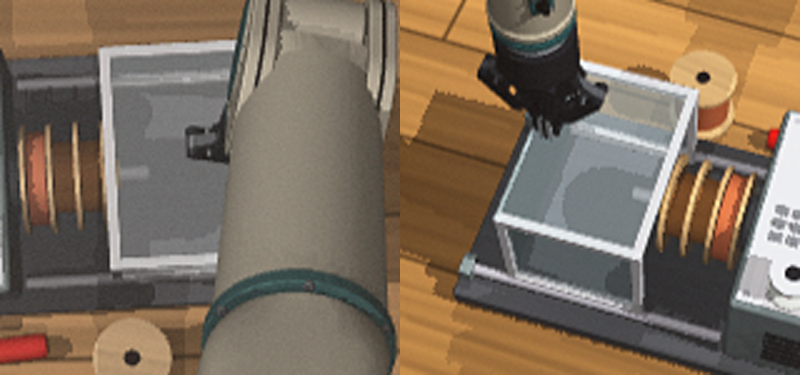

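The guard has not moved: its left frame is still at u≈310–317. The gripper body already overlaps the roof in view and there is no contact force, so I'm checking depths before going on.

Run:
```python
from h import *
def world(n,d):
    m=viewer.camera_model(n); v,u=np.mgrid[0:480,0:640]
    c=np.stack([u,v,np.ones_like(u)],-1)@np.linalg.inv(m["mtx"]).T*d[...,None]
    return (c-m["t"])@m["R"]
q,d=viewer.get_image("scene"); W=world("scene",d); s=np.load("scene0.npz"); W0=world("scene",s["d"])
ch=(np.abs(d-s["d"])>8)&(d>0)
for v in range(215,262,4): print(v,[(u,*W[v,u].round().astype(int)) for u in range(246,300,7) if ch[v,u]])
print("wall/top edge orig")
for v in range(215,275,6): print(v,[(u,*W0[v,u].round().astype(int)) for u in range(242,300,8)])
cv2.imwrite("pics/t4.png",cv2.resize(q[180:300,200:340],(700,600),interpolation=2)[:,:,::-1])
```

```text
215 [(246, np.int64(611), np.int64(-146), np.int64(272)), (253, np.int64(644), np.int64(-108), np.int64(335)), (260, np.int64(645), np.int64(-90), np.int64(345)), (267, np.int64(641), np.int64(-75), np.int64(346)), (274, np.int64(631), np.int64(-63), np.int64(338)), (281, np.int64(602), np.int64(-60), np.int64(300))]
219 [(246, np.int64(616), np.int64(-145), np.int64(263)), (253, np.int64(644), np.int64(-110), np.int64(318)), (260, np.int64(645), np.int64(-91), np.int64(328)), (267, np.int64(639), np.int64(-78), np.int64(326)), (274, np.int64(630), np.int64(-65), np.int64(320)), (281, np.int64(604), np.int64(-60), np.int64(286))]
223 [(246, np.int64(621), np.int64(-144), np.int64(253)), (253, np.int64(613), np.int64(-130), np.int64(249)), (260, np.int64(646), np.int64(-92), np.int64(314)), (267, np.int64(641), np.int64(-78), np.int64(314)), (274, np.int64(620), np.int64(-71), np.int64(287)), (281, np.int64(613), np.int64(-57), np.int64(284)), (288, np.int64(595), np.int64(-48), np.int64(262))]
227 [(253, np.int64(620), np.int64(-128), np.int64(243)), (260, np.int64(628), np.int64(-10
[... 4630 characters left out ...]
102), np.int64(170)), (266, np.int64(664), np.int64(-84), np.int64(168)), (274, np.int64(658), np.int64(-65), np.int64(168)), (282, np.int64(651), np.int64(-47), np.int64(167)), (290, np.int64(645), np.int64(-29), np.int64(167)), (298, np.int64(640), np.int64(-10), np.int64(170))]
269 [(242, np.int64(620), np.int64(-189), np.int64(1)), (250, np.int64(626), np.int64(-159), np.int64(29)), (258, np.int64(686), np.int64(-96), np.int64(169)), (266, np.int64(682), np.int64(-77), np.int64(173)), (274, np.int64(675), np.int64(-59), np.int64(172)), (282, np.int64(664), np.int64(-42), np.int64(163)), (290, np.int64(662), np.int64(-22), np.int64(169)), (298, np.int64(654), np.int64(-5), np.int64(166))]
```

View pics/t4.png

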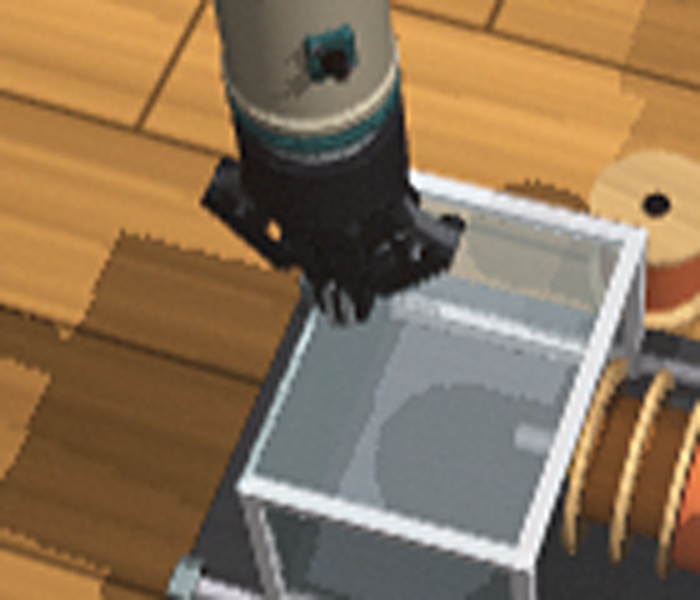

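Depth puts the fingertips at z≈175, just over the roof at 169, although the reported TCP height is 142. I'll compare the visible fingertip height with the reported one in the starting image and now.

```bash
cat >> h.py <<'E'
def world(n,d):
    m=viewer.camera_model(n); v,u=np.mgrid[0:480,0:640]
    c=np.stack([u,v,np.ones_like(u)],-1)@np.linalg.inv(m["mtx"]).T*d[...,None]
    W=(c-m["t"])@m["R"]; W[d<=0]=np.nan; return W
E
python3 - <<'E'
from h import *
def rep(n,d,t,lo):
    W=world(n,d); m=(np.hypot(W[...,0]-t[0],W[...,1]-t[1])<75)&(W[...,2]>lo)&(W[...,2]<300)
    P=W[m]; o=np.argsort(P[:,2])[:12]; vv,uu=np.where(m)
    print(n,m.sum(),"tcp px",proj(n,t).round(1)); print(np.c_[P[o].round(),uu[o],vv[o]].astype(int).tolist())
t0=[244,-602.4,198]
rep("scene",np.load("scene0.npz")["d"],t0,60); rep("top",np.load("top0.npz")["d"],t0,60)
s=monitor.read_state(); print(s["eef_pos"],s["qpos"],s["force"])
rep("scene",viewer.get_image("scene")[1],s["eef_pos"],176)
rep("top",viewer.get_image("top")[1],s["eef_pos"],176)
E
```

```text
scene 301 tcp px [154.8  92.7]
[[246, -651, 237, 136, 79], [252, -646, 240, 136, 80], [237, -556, 245, 166, 82], [229, -553, 247, 168, 80], [264, -641, 247, 135, 81], [234, -554, 247, 167, 81], [271, -636, 247, 135, 83], [269, -641, 247, 134, 82], [231, -555, 248, 167, 80], [274, -641, 248, 133, 83], [236, -555, 248, 166, 81], [239, -551, 248, 167, 82]]
top 171 tcp px [614.  364.6]
[[238, -560, 247, 608, 372], [235, -554, 247, 605, 374], [233, -553, 248, 605, 375], [233, -555, 249, 606, 375], [237, -553, 249, 605, 373], [239, -556, 250, 607, 372], [231, -552, 251, 605, 376], [237, -554, 251, 606, 373], [236, -553, 252, 606, 374], [232, -549, 252, 604, 376], [240, -559, 253, 609, 372], [234, -554, 254, 607, 375]]
[607.30313649 -97.79489619 142.20152547] [ 0.03381171  0.64431509  0.13031032  1.67981636 -0.10673982  0.82434865
 -1.32676281] [0.3049494  0.1133498  0.50383955]
scene 717 tcp px [270.  248.1]
[[664, -68, 177, 272, 263], [618, -91, 178, 270, 245], [619, -101, 179, 266, 244], [620, -93, 179, 269, 245], [615, -86, 180, 272, 244], [621, -102, 181, 265, 244], [617, -91, 181, 270, 244], [615, -110, 182, 263, 241], [617, -107, 182, 264, 242], [620, -97, 182, 267, 244], [620, -95, 183, 268, 244], [615, -89, 184, 271, 243]]
top 204 tcp px [367.8 204.9]
[[589, -59, 176, 352, 211], [573, -69, 176, 357, 218], [590, -32, 177, 340, 211], [643, -58, 177, 351, 187], [601, -26, 177, 337, 206], [597, -70, 226, 359, 204], [596, -75, 227, 361, 204], [597, -64, 228, 356, 204], [596, -66, 228, 357, 204], [605, -68, 229, 358, 200], [596, -68, 231, 358, 204], [596, -72, 231, 360, 204]]
```

The visible fingertips stand about 35 mm above the reported TCP in both images, while x and y agree. I'll trust the cameras for height. Next I raise, back off, and go down further before pushing.

Emit:
{"fn": "arm_command", "kwargs": {"series": [0,0,0,-1,0,0,0,0,-2,0,0,0,2.5,-2,0,0,0,5,-2,0,0,0,7,-2,0]}}

```text
clock: 3.32
eef_pos: [610.2, -170.8, 164.0]
tool_rot: [3.14, -0.002, 0.032]
force: [-0.1, -0.6, 0.7]
width: -0.1
gripper_force: 0.0
```

Emit:
{"fn": "arm_command", "kwargs": {"series": [0,0,0,1,0,0,0,0,2.5,0,0,0,0,4,0,0,0,0,5.2,0,0,0,0,5.2,0]}}

```text
clock: 3.73
eef_pos: [607.9, -167.4, 108.1]
tool_rot: [-3.14, 0.004, 0.033]
force: [-0.7, 0.7, 0.4]
width: -0.2
gripper_force: 0.0
```

Run:
```python
from h import *
s=monitor.read_state(); t=s["eef_pos"]; print(t,s["force"])
for n in("scene","top"):
    q,d=viewer.get_image(n)
    W=world(n,d); m=(np.hypot(W[...,0]-t[0],W[...,1]-t[1])<60)&(W[...,2]>90)&(W[...,2]<260)&(W[...,1]<-124)
    P=W[m]; o=np.argsort(P[:,2])[:12]; print(n,P[o].round().astype(int).tolist())
    if n=="scene": cv2.imwrite("pics/t5.png",cv2.resize(q[180:300,200:340],(700,600),interpolation=2)[:,:,::-1])
```

```text
[ 607.8839639  -167.43362594  108.08288549] [-0.66373722  0.74832274  0.38202029]
scene [[618, -165, 139], [615, -161, 140], [613, -162, 142], [620, -173, 143], [620, -162, 143], [619, -167, 144], [621, -169, 146], [619, -161, 147], [620, -163, 147], [614, -163, 149], [620, -166, 150], [607, -155, 151]]
top [[603, -162, 146], [600, -164, 148], [600, -166, 149], [604, -156, 153], [604, -158, 155], [601, -162, 158], [605, -155, 161], [603, -156, 171], [599, -146, 187], [603, -151, 187], [598, -155, 189], [598, -148, 192]]
```

View pics/t5.png

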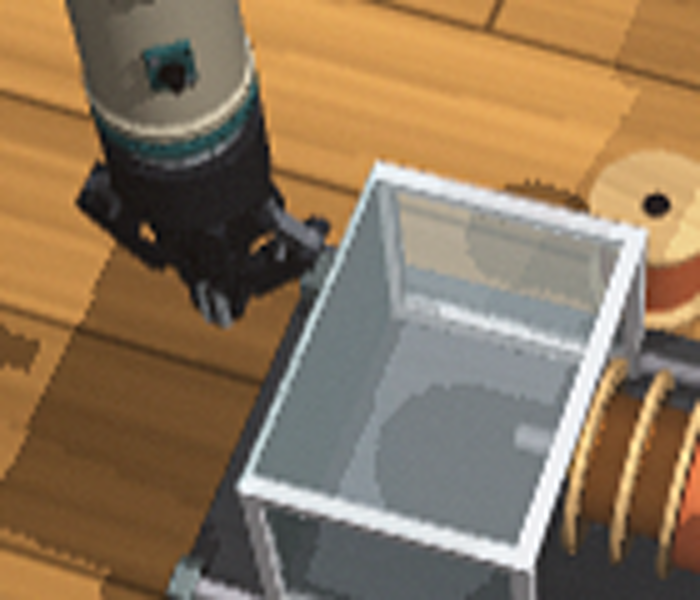

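The tips are at about z=140, right of the wall, with clear space between them and it (offset about 32 mm). Pushing now.

Emit:
{"fn": "arm_command", "kwargs": {"series": [0,0,-1.2,0,0,0,0,-2.2,0,0,0,0,-3,0,0,0,0,-3.5,0,0,0,0,-4,0,0]}}

```text
clock: 4.25
eef_pos: [608.8, -127.9, 110.8]
tool_rot: [3.14, -0.001, 0.034]
force: [0.4, -2.9, -0.3]
width: -0.2
gripper_force: 1.5
```

Emit:
{"fn": "arm_command", "kwargs": {"series": [0,0,-0.5,0,0,0,0,-1,0,0,0,0,-1.5,0,0,0,0,-2,0,0,0,0,-2.5,0,0]}}

```text
clock: 4.67
eef_pos: [607.9, -103.6, 110.6]
tool_rot: [3.141, -0.001, 0.032]
force: [0.5, -2.9, 2.4]
width: -0.1
gripper_force: 1.7
```

Emit:
{"fn": "arm_command", "kwargs": {"series": [0,0,-0.5,0,0,0,0,-1,0,0,0,0,-1.5,0,0,0,0,-2,0,0,0,0,-2.5,0,0]}}

```text
clock: 5.08
eef_pos: [606.9, -78.0, 110.2]
tool_rot: [3.142, -0.001, 0.032]
force: [2.1, -2.8, 1.8]
width: 0.0
gripper_force: 1.6
```

Emit:
{"fn": "arm_command", "kwargs": {"series": [0,0,-0.5,0,0,0,0,-1,0,0,0,0,-1.4,0,0,0,0,-1.7,0,0,0,0,-2,0,0]}}

```text
clock: 5.5
eef_pos: [605.9, -58.0, 110.1]
tool_rot: [-3.142, 0.0, 0.032]
force: [2.7, -3.1, 0.4]
width: -0.1
gripper_force: 1.5
```

Emit:
{"fn": "arm_command", "kwargs": {"series": [0,0,-0.2,0,0,0,0,-0.4,0,0,0,0,-0.6,0,0,0,0,-0.8,0,0,0,0,-1,0,0]}}

```text
clock: 5.92
eef_pos: [605.6, -48.5, 110.1]
tool_rot: [3.142, 0.0, 0.032]
force: [2.9, -1.9, 0.2]
width: 0.1
gripper_force: 1.4
```

Emit:
{"fn": "arm_command", "kwargs": {"series": [0,0,-0.2,0,0,0,0,-0.4,0,0,0,0,-0.5,0,0,0,0,-0.6,0,0,0,0,-0.7,0,0]}}

```text
clock: 6.33
eef_pos: [605.3, -42.9, 110.1]
tool_rot: [3.14, 0.0, 0.032]
force: [2.9, -7.5, -0.9]
width: -0.1
gripper_force: 3.3
```

Emit:
{"fn": "arm_command", "kwargs": {"series": [0,0,-0.1,0,0,0,0,-0.2,0,0,0,0,-0.3,0,0,0,0,-0.4,0,0,0,0,-0.4,0,0]}}

```text
clock: 6.75
eef_pos: [605.3, -43.0, 110.2]
tool_rot: [3.135, -0.0, 0.029]
force: [3.3, -11.4, -1.9]
width: 0.1
gripper_force: 5.8
```

The guard hit its hard stop: no movement at y≈-43 while the force rose to 11 N. Backing off, then rising over the guard and moving above the buttons.

Emit:
{"fn": "arm_command", "kwargs": {"series": [0,0,1.5,0,0,0,0,4,0,0,0,0,6,-2,0,30,0,6,-6,0,55,0,6,-10,0]}}

```text
clock: 7.17
eef_pos: [604.2, -97.8, 209.4]
tool_rot: [-3.14, 0.007, 0.03]
force: [1.7, 0.1, 1.2]
width: 23.0
gripper_force: 0.0
```

Emit:
{"fn": "arm_command", "kwargs": {"series": [55,0,0,-1,0,55,-0.5,-2,-1.5,0,55,-1,-5.5,-1.5,0,55,-2,-9,-1.5,0,55,-2.5,-12.5,-1.5,0]}}

```text
clock: 7.58
eef_pos: [575.6, 29.1, 224.9]
tool_rot: [-3.14, 0.003, 0.032]
force: [-0.1, 1.2, -0.3]
width: 47.2
gripper_force: 0.0
```

Run:
```python
from h import *
p,d=viewer.get_image("top"); s=monitor.read_state(); print(s["clock"],s["eef_pos"],s["tool_rot"],s["force"],s["width"])
cv2.imwrite("pics/t6.png",cv2.resize(p[140:280,170:390],(800,509),interpolation=2)[:,:,::-1])
```

```text
7.6333 [574.30565356  40.08032565 224.63149067] [-3.1322907   0.00475907  0.04325089] [-1.44804446  8.41802877 -0.88104964] 47.172380249389896
```

View pics/t6.png

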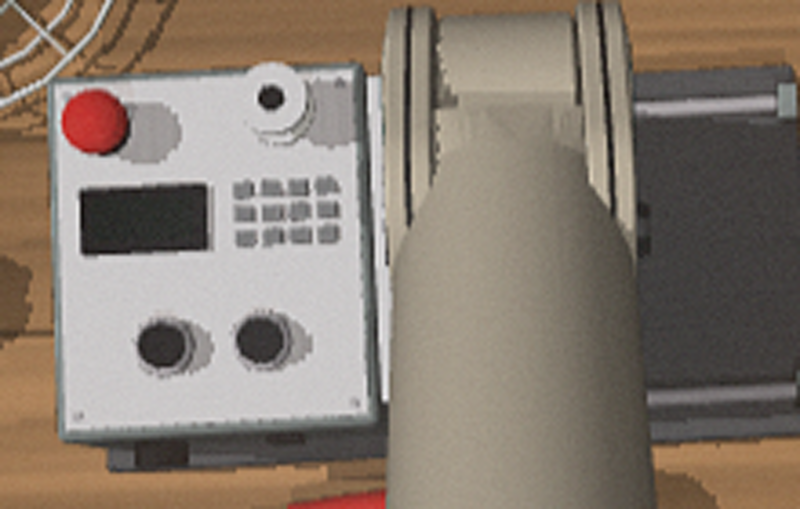

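The guard's white frame now sits flush against the headstock. The buttons are at about (164,345) and (263,340) in the crop, both unobstructed.

Emit:
{"fn": "arm_command", "kwargs": {"series": [55,-0.5,-3.8,0,0,55,-1,-7.6,0,0,55,-1.5,-11.4,0,0,55,-2,-15.2,0,0,55,-2.5,-18.5,0,0]}}

```text
clock: 8.05
eef_pos: [544.7, 214.5, 224.8]
tool_rot: [-3.14, 0.003, 0.035]
force: [0.8, -0.6, -0.4]
width: 47.0
gripper_force: 0.0
```

Emit:
{"fn": "arm_command", "kwargs": {"series": [55,0,-0.6,0,0,55,0,-0.6,0.5,0,55,0,-0.6,1,0,55,0,-0.6,1.5,0,55,0,-0.6,2,0]}}

```text
clock: 8.47
eef_pos: [547.0, 214.4, 204.4]
tool_rot: [3.14, 0.001, 0.029]
force: [-0.0, 0.2, 0.2]
width: 47.1
gripper_force: 0.0
```

Run:
```python
from h import *
viewer.get_image("top")
s=monitor.read_state(); t=s["eef_pos"]; print(s["clock"],t,s["tool_rot"],s["force"],s["width"])
q,d=viewer.get_image("scene"); W=world("scene",d)
m=(np.hypot(W[...,0]-t[0],W[...,1]-t[1])<75)&(W[...,2]>194)&(W[...,2]<300); P=W[m]
for h in range(205,260,6):
    a=P[abs(P[:,2]-h)<3]
    if len(a):print(h,len(a),np.sort(a[:,1]).round().astype(int).tolist(), a[:,0].min().round(),a[:,0].max().round())
print(proj("scene",t+[0,0,32]), proj("scene",[544,248,176]),proj("scene",[545.8,188,176]))
cv2.imwrite("pics/t7.png",cv2.resize(q[180:320,330:470],(600,600),interpolation=2)[:,:,::-1])
```

```text
8.5167 [546.46899674 214.41665228 203.40472773] [3.13987364e+00 2.56014277e-03 2.93764696e-02] [ 0.08983493 -0.03237879 -0.93234261] 46.93114830732698
241 5 [185, 187, 239, 242, 244] 557.0 561.0
247 14 [181, 183, 187, 189, 190, 191, 238, 241, 244, 247, 247, 249, 249, 252] 553.0 561.0
253 19 [178, 180, 181, 182, 183, 184, 186, 188, 189, 191, 238, 238, 240, 241, 243, 245, 246, 248, 251] 539.0 561.0
259 17 [180, 182, 184, 185, 187, 190, 190, 239, 239, 242, 244, 244, 245, 247, 250, 250, 252] 553.0 561.0
[400.26337589 243.0135157 ] [410.41894021 258.69519024] [386.42662874 252.53395321]
```

View pics/t7.png

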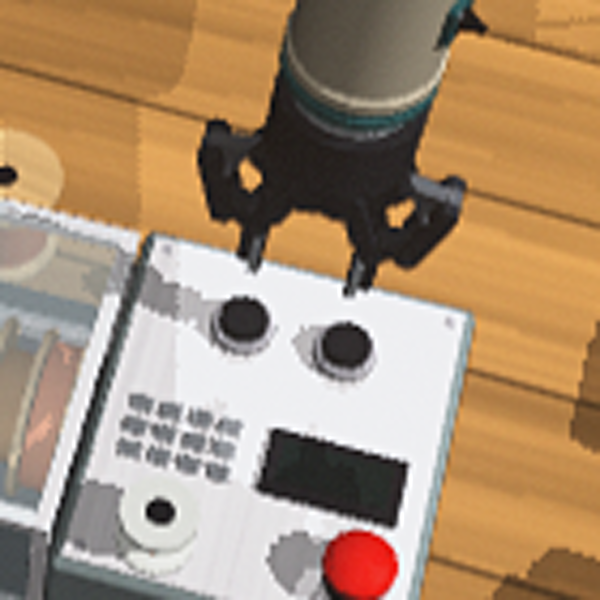

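The fingertips straddle the panel about 60 mm apart (y≈186 and 245, z≈240). The buttons are at y≈188 and 248, so I need +3 mm in y. Descending.

Emit:
{"fn": "arm_command", "kwargs": {"series": [55,0,-0.3,1.5,0,55,0,-0.3,3,0,55,0,-0.3,4.3,0,55,0,-0.3,5,0,55,0,-0.3,5.3,0]}}

```text
clock: 8.98
eef_pos: [546.5, 218.7, 151.1]
tool_rot: [3.141, 0.002, 0.031]
force: [0.5, -0.2, -0.6]
width: 47.1
gripper_force: 0.0
```

Run:
```python
from h import *
viewer.get_image("top")
s=monitor.read_state(); t=s["eef_pos"]; print(s["clock"],t,s["tool_rot"],s["force"],s["width"])
q,d=viewer.get_image("scene")
print(proj("scene",[544,248,176]),proj("scene",[545.8,188,176]))
cv2.imwrite("pics/t8.png",cv2.resize(q[210:290,360:440],(600,600),interpolation=2)[:,:,::-1])
```

```text
9.0333 [546.58823723 218.93407703 151.23046089] [3.14081476e+00 1.56635824e-03 3.12341511e-02] [-0.03186054  0.20779443  0.58842467] 47.265654386675116
[410.41894021 258.69519024] [386.42662874 252.53395321]
```

View pics/t8.png

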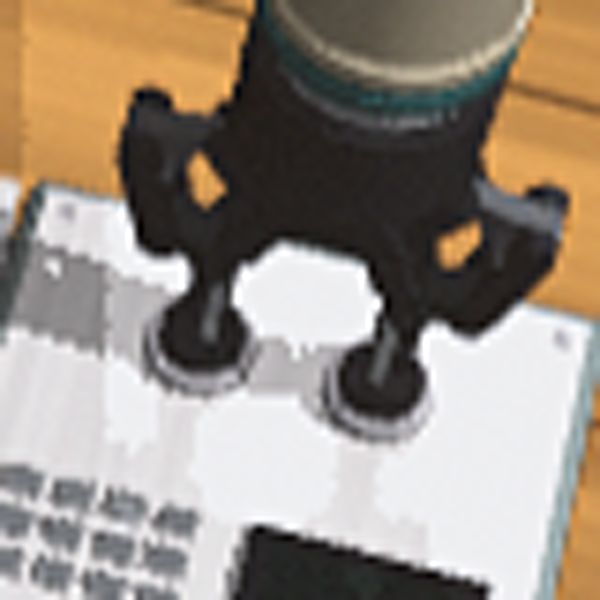

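Both fingertips are over their caps, about 2 mm too far to +y. Correcting that and pressing.

Emit:
{"fn": "arm_command", "kwargs": {"series": [55,0,0.2,0.5,0,55,0,0.2,0.9,0,55,0,0.2,1.2,0,55,0,0.2,1.6,0,55,0,0.2,2,0]}}

```text
clock: 9.5
eef_pos: [547.4, 217.6, 134.1]
tool_rot: [-3.141, -0.001, 0.032]
force: [-12.4, -5.0, 51.9]
width: 47.4
gripper_force: 25.9
```

Emit:
{"fn": "arm_command", "kwargs": {"series": [55,0,0,-0.05,0,55,0,0,-0.1,0,55,0,0,-0.1,0,55,0,0,-0.1,0,55,0,0,-0.1,0]}}

```text
clock: 9.92
eef_pos: [547.3, 217.5, 134.6]
tool_rot: [-3.141, -0.001, 0.032]
force: [-2.5, -1.5, 11.2]
width: 46.6
gripper_force: 5.3
```

Emit:
{"fn": "arm_command", "kwargs": {"series": [55,0,0,0.06,0,55,0,0,0.06,0,55,0,0,0.06,0,55,0,0,0.06,0,55,0,0,0.06,0]}}

```text
clock: 10.33
eef_pos: [547.3, 217.5, 134.6]
tool_rot: [-3.141, -0.001, 0.032]
force: [-4.0, -1.9, 14.3]
width: 46.7
gripper_force: 7.2
```

Emit:
{"fn": "arm_command", "kwargs": {"series": [55,0,0,0,0,55,0,0,0,0,55,0,0,0,0,55,0,0,0,0,55,0,0,0,0]}}

```text
clock: 10.75
eef_pos: [547.4, 217.5, 134.6]
tool_rot: [-3.141, -0.001, 0.032]
force: [-4.2, -2.7, 14.2]
width: 47.1
gripper_force: 7.2
```

Emit:
{"fn": "arm_command", "kwargs": {"series": [55,0,0,0.07,0,55,0,0,0.07,0,55,0,0,0.07,0,55,0,0,0.07,0,55,0,0,0.07,0]}}

```text
clock: 11.17
eef_pos: [547.4, 217.6, 134.6]
tool_rot: [-3.141, -0.001, 0.032]
force: [-5.4, -3.1, 18.8]
width: 46.8
gripper_force: 9.4
```

Emit:
{"fn": "arm_command", "kwargs": {"series": [55,0,0,0,0,55,0,0,0,0,55,0,0,0,0,55,0,0,0,0,55,0,0,0,0]}}

```text
clock: 11.58
eef_pos: [547.4, 217.6, 134.5]
tool_rot: [-3.141, -0.001, 0.032]
force: [-5.7, -2.8, 18.4]
width: 47.2
gripper_force: 9.4
```

Emit:
{"fn": "arm_command", "kwargs": {"series": [55,0,0,0,0,55,0,0,0,0,55,0,0,0,0,55,0,0,0,0,55,0,0,0,0]}}

```text
clock: 12.0
eef_pos: [547.3, 217.6, 134.5]
tool_rot: [-3.141, -0.001, 0.032]
force: [-4.5, -2.7, 18.6]
width: 46.7
gripper_force: 9.4
```

Emit:
{"fn": "arm_command", "kwargs": {"series": [55,0,0,0,0,55,0,0,0,0,55,0,0,0,0,55,0,0,0,0,55,0,0,0,0]}}

```text
clock: 12.42
eef_pos: [547.3, 217.5, 134.5]
tool_rot: [-3.141, -0.001, 0.032]
force: [-5.8, -2.8, 18.5]
width: 46.8
gripper_force: 9.4
```

Emit:
{"fn": "arm_command", "kwargs": {"series": [55,0,0,0,0,55,0,0,0,0,55,0,0,0,0,55,0,0,0,0,55,0,0,0,0]}}

```text
clock: 12.83
eef_pos: [547.4, 217.5, 134.5]
tool_rot: [-3.141, -0.001, 0.032]
force: [-5.3, -3.0, 19.7]
width: 47.0
gripper_force: 9.4
```

Emit:
{"fn": "arm_command", "kwargs": {"series": [55,0,0,0,0,55,0,0,0,0,55,0,0,0,0,55,0,0,0,0,55,0,0,0,0]}}

```text
clock: 13.25
eef_pos: [547.4, 217.5, 134.5]
tool_rot: [-3.141, -0.001, 0.032]
force: [-6.2, -2.2, 18.3]
width: 46.7
gripper_force: 9.4
```

Emit:
{"fn": "arm_command", "kwargs": {"series": [55,0,0,0,0,55,0,0,0,0,55,0,0,0,0,55,0,0,0,0,55,0,0,0,0]}}

```text
clock: 13.67
eef_pos: [547.4, 217.6, 134.5]
tool_rot: [-3.141, -0.001, 0.032]
force: [-5.4, -2.5, 19.0]
width: 46.9
gripper_force: 9.4
```

Emit:
{"fn": "arm_command", "kwargs": {"series": [55,0,0,0,0,55,0,0,0,0,55,0,0,0,0,55,0,0,0,0,55,0,0,0,0]}}

```text
clock: 14.08
eef_pos: [547.4, 217.6, 134.6]
tool_rot: [-3.141, -0.001, 0.032]
force: [-5.7, -3.1, 18.7]
width: 47.1
gripper_force: 9.4
```

Emit:
{"fn": "arm_command", "kwargs": {"series": [55,0,0,0,0,55,0,0,0,0,55,0,0,0,0,55,0,0,0,0,55,0,0,0,0]}}

```text
clock: 14.5
eef_pos: [547.4, 217.6, 134.5]
tool_rot: [-3.141, -0.001, 0.032]
force: [-4.6, -3.6, 18.3]
width: 47.1
gripper_force: 9.4
```

```bash
python3 -c "
from h import *
s=monitor.read_state(); print(s['torque'],s['force'],s['tool_rot'],s['clock'])"
```

```text
[-0.60623618  1.12760672  0.00465429] [-4.61661032 -3.56976787 18.28296417] [-3.14101108e+00 -1.45137612e-03  3.19324828e-02] 14.5
```

The moment fits a symmetric load of about 9 N per button, above the 5 N needed, and it has been held for over 3 s. Releasing straight up.

Emit:
{"fn": "arm_command", "kwargs": {"series": [55,0,0,-0.8,0,55,0,0,-2,0,55,0,0,-4,0,55,0,0,-7,0,55,0,0,-9,0]}}

```text
clock: 14.92
eef_pos: [547.6, 218.1, 223.8]
tool_rot: [-3.141, -0.002, 0.032]
force: [0.9, 0.8, 0.2]
width: 47.0
gripper_force: 0.0
```

Emit:
{"fn": "arm_command", "kwargs": {"series": [55,0,2,-1,0,55,0,5,-1,0,55,0,8,-1,0,55,0,11,-1,0,55,0,14,-1,0]}}

```text
clock: 15.33
eef_pos: [551.4, 76.7, 232.0]
tool_rot: [-3.141, -0.001, 0.033]
force: [1.0, 0.1, -0.4]
width: 46.7
gripper_force: 0.0
```

Emit:
{"fn": "arm_command", "kwargs": {"series": [55,0,2,0,0,55,0,4,0,0,55,0,5,0,0,55,0,5,0,0,55,0,5,0,0]}}

```text
clock: 15.75
eef_pos: [553.2, 28.6, 231.8]
tool_rot: [-3.141, -0.0, 0.032]
force: [-0.3, 0.9, -0.3]
width: 46.9
gripper_force: 0.0
```

Run:
```python
from h import *
p,d=viewer.get_image("top"); s=monitor.read_state(); print(s["clock"],s["eef_pos"],s["force"],s["torque"],s["qd"].round(3))
W=world("top",d); f=np.load("top0.npz"); W0=world("top",f["d"])
for n,(u,v) in dict(L=(214,235),R=(241,233)).items(): 
    print(n,[np.nanmedian(w[v-3:v+4,u-3:u+4,2]).round(1) for w in(W0,W)])
a=np.abs(p.astype(int)-f["p"]).max(2)
for n,(u,v) in dict(mush=(196,173),bob=(245,167),spool=(322,283),sd=(270,281),stator=(517,209),tin=(530,270),motor=(124,218),meter=(134,305)).items():
    print(n,(a[v-14:v+15,u-14:u+15]>60).mean().round(3))
row=p[190:230,262:300].mean((0,2)); print("gap profile",row.round().astype(int).tolist())
```

```text
15.8 [553.16047379  29.564377   231.78786918] [ 0.27406325 -0.48319468 -0.5279251 ] [ 0.01336824  0.00949383 -0.00079404] [-0.014  0.    -0.01  -0.002  0.003 -0.001  0.002]
L [np.float64(177.6), np.float64(176.8)]
R [np.float64(176.7), np.float64(177.5)]
mush 0.0
bob 0.0
spool 0.541
sd 0.112
stator 0.0
tin 0.027
motor 0.0
meter 0.0
gap profile [170, 191, 203, 202, 202, 204, 194, 145, 115, 86, 95, 171, 208, 171, 172, 164, 161, 161, 164, 107, 63, 148, 160, 157, 156, 156, 122, 123, 146, 155, 156, 156, 154, 155, 152, 152, 153, 151]
```

Run:
```python
from h import *
from cell import workorder
p,d=viewer.get_image("scene"); f=np.load("scene0.npz"); a=np.abs(p.astype(int)-f["p"]).max(2)
for n,(u,v) in dict(spool=(331,220),sd=(359,246),tin=(168,186)).items(): print(n,(a[v-12:v+13,u-12:u+13]>60).mean().round(3),np.nanmax(np.abs(d-f["d"])[v-5:v+5,u-5:u+5]).round(1))
W=world("scene",d); m=(abs(W[...,2]-169)<4)&(abs(W[...,0]-640)<25)&(W[...,1]<100); print("guard end y",np.nanpercentile(W[m][:,1],[1,3,50]))
print(workorder.finish_job())
```

```text
spool 0.346 1420.4
sd 0.49 1258.6
tin 0.203 10.0
guard end y [-26.76718471 -23.86939824  37.01706043]
the job is handed in; nothing more can be done
None
```

The job is handed in: the guard was pushed home to its hard stop, then both reset buttons were pressed together, held down over 3 s and let go, with both caps back at full height. The arm hid the spool and screwdriver in the last pictures, so I couldn't recheck those two, though it never went near them. The real fingertips sat about 35 mm above the reported TCP, so my first guard push went over the roof without touching it, and I set heights from the cameras after that.

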